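# Make up the printing kit and the drawing kit

### The job

Make up two class kits from the stock on the bench. Printing kit, in the tray with two compartments: the largest tin in the smaller compartment and the baren, handle up, in the larger one. Drawing kit, in the tray with three compartments: the roll of tape in the long compartment, the larger eraser in the middling one and the smallest tin in the smallest one, all flat or upright on the tray floor; leave the middle-sized tin and the smaller eraser where they are.

Things in the scene. Friction and masses are not known exactly. Their poses are not given: they have to be found in the camera images.
- tray_two: Low plain-wood tray with TWO compartments, 202 (along its x) by 116 (y) mm. Floor and walls 4 thick, rims 12 above the table. Fixed. Origin: centre of underside; z up. In its frame: smaller compartment 82 (x) by 108 (y), centre x -56, y 0; larger compartment 108 by 108, centre x +43, y 0.
- tray_three: Low plain-wood tray with THREE compartments, 170 (along its x) by 148 (y) mm. Floor and walls 4 thick, rims 12 above the table. Fixed. Origin: centre of underside; z up. In its frame: long compartment 162 (x) by 80 (y), centre x 0, y +30; middling one 100 (x) by 56 (y), centre x -31, y -42; smallest 58 (x) by 56 (y), centre x +52, y -42.
- tin_large: The largest of three similar tins: grey painted tin with a flat steel lid and a paper band, closed, standing upright: diameter 62 mm, height 60 mm. Weighs about 250 g. Origin: centre of the underside; z up.
- tin_medium: The middle-sized of the three tins, not wanted in any kit: grey painted tin with a flat steel lid and a paper band, closed, standing upright: diameter 50 mm, height 48 mm. Weighs about 150 g. Origin: centre of the underside; z up.
- tin_small: The smallest of the three tins: grey painted tin with a flat steel lid and a paper band, closed, standing upright: diameter 38 mm, height 36 mm. Weighs about 80 g. Origin: centre of the underside; z up.
- baren: Printing baren (hand rubbing pad): a flat black disc, diameter 84 mm and 14 thick, with a wooden bar handle standing on top of it, 70 long (along its x), 22 wide (along its y) and reaching from 14 to 40 above the table. Lies disc down; about 150 g. Origin: centre of the underside; z up.
- eraser_large: The larger of two white block erasers in a brown card sleeve, in mm: 60 long (along its x), 32 wide (y), 22 high (z), lying flat; about 50 g, rigid. Origin: centre of the underside; z up.
- eraser_small: The smaller white block eraser in a brown card sleeve, not wanted in any kit, in mm: 34 long (along its x), 22 wide (y), 16 high (z). Origin: centre of the underside; z up.
- tape: Roll of brown masking tape lying flat: outer diameter 56 mm, hole diameter 38, height 24; about 50 g, rigid. Origin: centre of the underside; z up.

How it is judged:
By the outcome, as a careful person would: the job done as asked, in the order asked, and still so for the second after the job is handed in, with the robot touching nothing.
It also fails if it takes over 128 s, if anything falls off the work surface, if the arm or the gripper's body presses on something with over 40 N, if the wrist force passes 120 N, or if a joint passes its speed limit or range.

### The arm

A 7-joint arm with a two-finger parallel gripper is mounted at the origin on the work surface. World frame = base frame: x ahead of the robot, y to its left, z up, the work surface at z = 0. Lengths are in m, angles in rad, forces in N, time in s.
With the tool pointing down it reaches from about 0.4 to 0.85 m from the base axis. Payload 10.4 kg.
Tool frame: the origin (TCP) lies midway between the tips of the shut fingers; the grasp point (between the pads) lies 19 mm behind it (manip.grasp_offset is the distance from the TCP to the grasp point, in m); z points along the fingers, y is the line along which they close (so a half turn about z gives the same grasp; the last joint's range is limited). The gripper opens to 85 mm and grips with 20 to 120 N. Pads are 22 mm wide; open, the fingers measure 114 mm over their backs; the gripper's body (76 mm by 85 mm) begins 54 mm behind the grasp point. The pads swing forward as they close: fully open they stand 13 mm farther back than shut.
Start: joints at [1.269, 0.332, -0.065, 1.46, 0.022, 1.35, -0.088], TCP at [0.172, -0.601, 0.207] pointing down, gripper open.
Joint ranges: [-2.6, 2.6], [-0.5, 2.12], [-1.47, 1.34], [0.16, 2.42], [-1.27, 4.41], [0.06, 2.06], [-2.6, 2.6]. Speed limits (rad/s): [2.22, 2.22, 2.79, 2.79, 3.14, 3.14, 3.14].

### API

Orientations are given as a unit quaternion [x, y, z, w].
In Python, from workcell import manip gives the robot as it stands.
- The arm moves only by the shell command python3 jog.py 'ROWS' [FORCE]. ROWS is rows parted by semicolons, their numbers by spaces, 1 to 20 of them, each of 7 numbers: a rotation vector rx, ry, rz in rad, then dx, dy, dz in m, then the opening from 0.0 (shut) to 1.0 (fully open); each row is the pose to reach, as a shift and turn from the pose commanded when the command began, along the tool's axes at that moment; what a row does not reach only later rows make up. A row lasts 1/8 s, in which the tool goes at most 0.0625 m and 0.188 rad, less where a joint would pass 70% of its speed; a pose out of reach is approached as far as the arm can. The fingers move at their own pace and stop on an object; FORCE is the grip in N (left out, the last holds). Time passes only in rows, so rows that do not move let the fingers close. It prints the time, the measured TCP pose, the force, the opening and the grip force at its end.
- manip.get_obs(): the state, without advancing time (a new reading comes with each control period).
- manip.camera(name): name is "side" or "top"; returns the picture (400x640x3 uint8, blue, green, red); there is no depth.
- manip.calibration(name): a dict with "fx", "fy", "cx", "cy" (pixels), "k1" (the pictures are not rectified: a ray, as slopes to the right and down, at radius r is drawn at 1 + k1 r^2 times it, then the intrinsics apply), "world_from_camera" (4x4, takes a point from camera to world coordinates). Camera axes: x right, y up, looking along -z (the intrinsics and any distortion apply to the point x, -y, -z); pixel columns grow to the right and rows downward; lengths in m; the calibration is good to about 2 mm. A picture is of the moment at which its call begins. calibration takes no time and is no camera call.
- manip.hand_in(): hands the job in; it is judged then, once.
The state is a dict: "clock": time; "joint_pos": joint angles; "joint_velocities": joint speeds; "tau": joint torques, N m; "position": TCP position; "ee_rot": TCP orientation; "ft_force": force on the tool from outside, world axes, zero at the start; "torque": the same for the moment, N m; "grip_width": opening from 0.0 (shut) to 1.0 (fully open); "grasp_force": force on a finger pad.
Only numpy, scipy, OpenCV 4.12 (cv2) and the standard library are available. Lean on these libraries where they do the work, as an engineer would, in place of code of your own. Each camera call takes 0.05 s, during which the arm holds its last target. There are 200 camera calls.

## Working session

There is one attempt and no reset: what is moved stays moved. The work goes in short steps, Python scripts to look and compute and a shell command to move; the robot and the scene stay as the last step left them, time stands still between calls to the robot, and variables do not carry over. Pictures are saved under pics/ and viewed, at most 14 in all, crops included, and the job is handed in when it is done.

```bash
ls; mkdir -p pics
python3 - <<'E'
from workcell import manip
import cv2
for n in("top","side"):
    cv2.imwrite(f"pics/{n}0.png",manip.camera(n)); c=manip.calibration(n); print(n,c)
o=manip.get_obs(); print(o["clock"],o["position"],o["ee_rot"],o["grip_width"],manip.grasp_offset)
E
```

```text
jog.py
pics
workcell.py
top {'fx': 504.00742419065756, 'fy': 504.00742419065756, 'cx': 316.04521710965855, 'cy': 198.73330744672202, 'k1': -0.11901242359586059, 'world_from_camera': array([[ 0.0966882 ,  0.97183592, -0.21491008,  0.33546454],
       [-0.99530838,  0.09517727, -0.01739277, -0.00476886],
       [ 0.00355164,  0.21558348,  0.97647896,  1.18808529],
       [ 0.        ,  0.        ,  0.        ,  1.        ]])}
side {'fx': 423.1814755979054, 'fy': 423.1814755979054, 'cx': 314.09646245061276, 'cy': 196.28457929223185, 'k1': -0.09174805076674346, 'world_from_camera': array([[ 7.31999027e-01,  5.36835304e-01, -4.19505996e-01,
         1.84076846e-01],
       [-6.81305111e-01,  5.77572113e-01, -4.49704125e-01,
        -3.89790991e-01],
       [ 8.77913852e-04,  6.14994561e-01,  7.88530861e-01,
         7.28566066e-01],
       [ 0.00000000e+00,  0.00000000e+00,  0.00000000e+00,
         1.00000000e+00]])}
0.1 [ 0.17190952 -0.60050718  0.20639775] [ 9.90296090e-01  1.38972094e-01 -1.06186945e-04 -6.32153984e-04] 1.005723119382697 0.0187
```

View pics/top0.png

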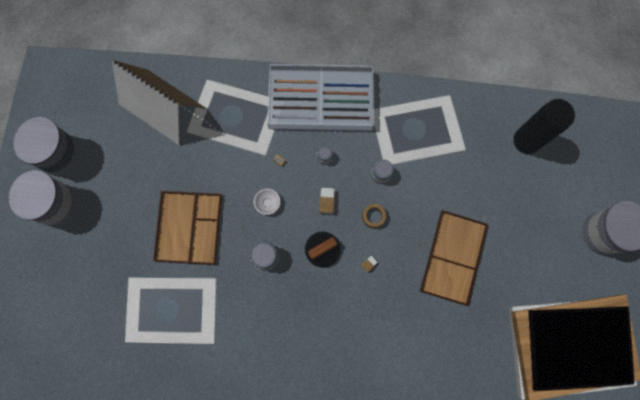

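View pics/side0.png

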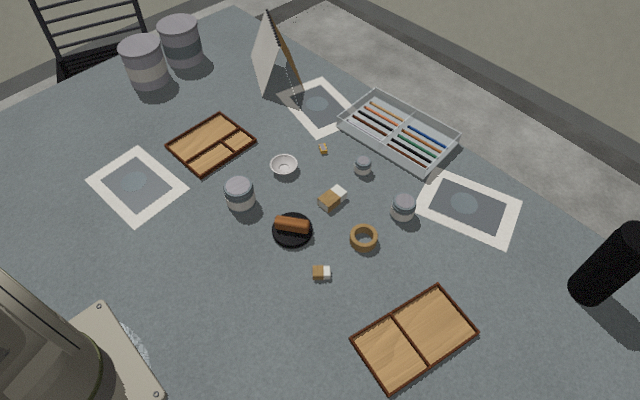

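The top view shows the large tin (264,255), medium tin (383,170), small tin (325,156), baren (322,249), large eraser (327,200), small eraser (370,263) and tape (375,215). tray_three is at (190,228) and tray_two at (455,257). The side view shows the same things, with tray_two at (414,338) and tray_three at (211,145).

```bash
cat > h.py <<'E'
import numpy as np, cv2
from workcell import manip
def ray(n,px):
    c=manip.calibration(n); T=c["world_from_camera"]
    K=np.array([[c["fx"],0,c["cx"]],[0,c["fy"],c["cy"]],[0,0,1]])
    u=cv2.undistortPoints(np.array([[px]],float),K,np.array([c["k1"],0,0,0,0]))[0,0]
    d=T[:3,:3]@np.array([u[0],-u[1],-1]); return T[:3,3],d/np.linalg.norm(d)
def plane(n,px,z):
    o,d=ray(n,px); return (o+d*(z-o[2])/d[2])
def tri(pt,ps):
    a,d=ray("top",pt); b,e=ray("side",ps)
    s=np.linalg.lstsq(np.c_[d,-e],b-a,rcond=None)[0]
    p,q=a+s[0]*d,b+s[1]*e; return (p+q)/2,np.linalg.norm(p-q)
E
python3 - <<'E'
from h import *
t=cv2.imread("pics/top0.png"); s=cv2.imread("pics/side0.png")
cv2.imwrite("pics/tc.png",cv2.resize(t[140:310,145:500],None,fx=2.25,fy=2.25,interpolation=cv2.INTER_CUBIC))
cv2.imwrite("pics/sc.png",cv2.resize(s[100:400,150:500],None,fx=2,fy=2,interpolation=cv2.INTER_CUBIC))
def blobs(n,im):
    hsv=cv2.cvtColor(im,cv2.COLOR_BGR2HSV)
    ms={"brown":((hsv[...,0]<28)&(hsv[...,1]>90)&(hsv[...,2]>50)),"black":hsv[...,2]<32,"light":(hsv[...,2]>118)&(hsv[...,1]<60)}
    for k,m in ms.items():
        for c in cv2.findContours(m.astype(np.uint8),cv2.RETR_EXTERNAL,cv2.CHAIN_APPROX_NONE)[0]:
            a=cv2.contourArea(c)
            if a>25:
                r=cv2.minAreaRect(c); print(n,k,a,np.round(r[0],1),np.round(r[1],1),round(r[2]),np.round(plane(n,r[0],0.02)[:2],3))
blobs("top",t); blobs("side",s)
E
```

```text
top brown 186.0 [634.5 350.4] [59.2  6.3] 86 [ 0.299 -0.774]
top brown 1299.0 [553.7 350.5] [90.2 72.1] 80 [ 0.288 -0.567]
top brown 542.0 [579.3 302.8] [11.4 95.2] 87 [ 0.402 -0.628]
top brown 54.0 [367.  265.5] [9.2 6.4] 45 [ 0.447 -0.117]
top brown 262.0 [322.  247.4] [ 9.8 30.7] 60 [ 0.478 -0.009]
top brown 3855.0 [454.7 257.7] [49.4 84.1] 15 [ 0.483 -0.321]
top brown 368.0 [374.  215.5] [21. 22.] 90 [ 0.566 -0.124]
top brown 151.5 [326.5 204.5] [13. 13.] 90 [ 0.581 -0.01 ]
top brown 3951.5 [187.1 227.1] [60.7 71.3] 5 [0.494 0.312]
top brown 31.5 [295.5  89.5] [ 1. 39.] 90 [0.867 0.094]
top black 7585.0 [581.1 347.9] [ 78.9 100.1] 87 [ 0.298 -0.635]
top black 289.5 [327.4 257.4] [14.5 32.7] 60 [ 0.456 -0.024]
top black 155.5 [316.7 238.8] [ 9.1 28.7] 60 [0.497 0.005]
top black 1698.0 [543.8 126.9] [30.4 66.7] 47 [ 0.834 -0.539]
top light 88.0 [605.4 388.9] [ 4.5 63.2] 79 [ 0.206 -0.7  ]
top light 80.0 [520.  378.6] [41.6  3.8] 82 [ 0.22  -0.488]
top light 143.5 [540.5 305.6] [ 5.2 57.5] 84 [ 0.389 -0.531]
top light 5774.5 [170.5 310. ] [66. 91.] 90 [0.3   0.323]
top light 43.5 [3
[... 2125 characters left out ...]

side light 148.5 [  4.8 299.1] [21.7 10.6] 41 [-0.032  0.231]
side light 638.5 [625.5 297. ] [48. 27.] 90 [ 0.828 -0.564]
side light 28.0 [143.   75.5] [11. 14.] 90 [0.502 0.658]
side light 58.0 [73.1 46.5] [ 5.  28.4] 68 [0.414 0.962]
side light 653.0 [96.  30.8] [ 9.7 85.4] 76 [0.507 0.996]
side light 763.0 [90.6 18. ] [ 9.9 88. ] 76 [0.528 1.092]
side light 18632.0 [503.5  71. ] [142. 271.] 90 [ 1.269 -0.022]
side light 184711.0 [319.5 199.5] [399. 639.] 90 [0.564 0.   ]
side light 430.5 [163.   9.] [18. 50.] 90 [0.735 0.957]
side light 599.5 [82.7  5.3] [10.7 84.6] 76 [0.545 1.204]
side light 84.5 [50.  3.] [ 6. 30.] 90 [0.465 1.325]
side light 2967.0 [27. 41.] [54. 82.] 0 [0.313 1.119]
```

View pics/tc.png

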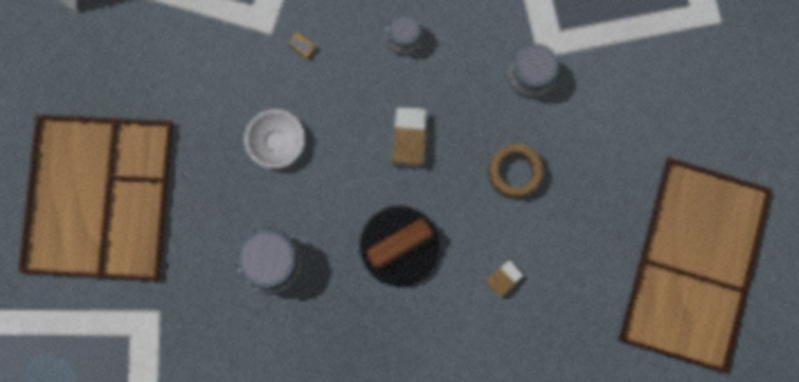

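View pics/sc.png

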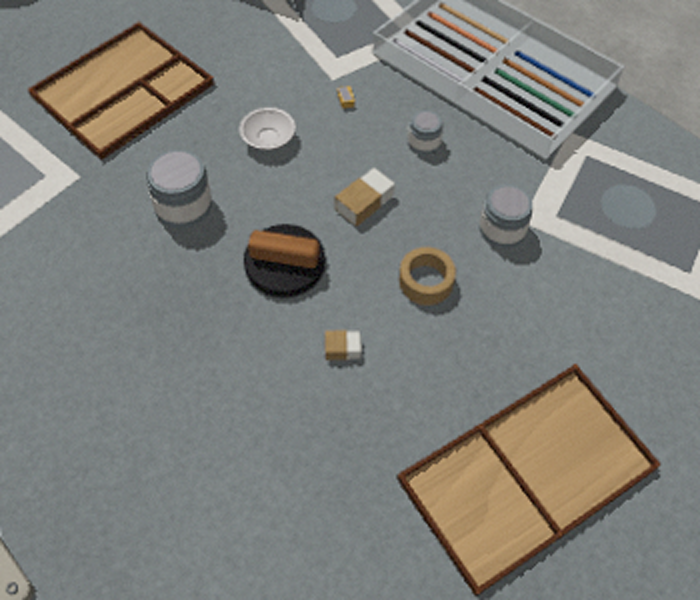

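The enlarged top crop gives lid centres at about (268,257), (405,29) and (537,64), tape at (517,170), the large eraser's top face from (396,108) to (425,165), and the tray corners. The side crop matches: lids at (178,171), (427,122) and (509,201), tape at (428,268), eraser at (365,193).

```bash
cat > meas.py <<'E'
from h import *
T=lambda p:((p[0]+.5)/2.25-.5+145,(p[1]+.5)/2.25-.5+140)
S=lambda p:((p[0]+.5)/2-.5+150,(p[1]+.5)/2-.5+100)
if __name__=="__main__":
    P={"tinL":[((268,259),(178,171))],"tinM":[((537,65),(509,202))],"tinS":[((405,29),(427,121))],
     "tape_top":[((517,170),(428,268))],"handle ends":[((369,262),(250,244)),((430,224),(319,252))],
     "baren disc rimL,R":[((360,246),(244,258)),((440,247),(327,262))],
     "eraser far end c":[((411,108),(386,176)),],"eraser near end c":[((409,164),(345,205))],
     "small eraser":[((505,279),(343,341))],
     "tray2":list(zip([(669,160),(771,187),(728,371),(623,341)],[(575,368),(658,464),(479,591),(400,478)])),
     "tray3":list(zip([(39,116),(173,122),(160,280),(22,271)],[(139,25),(213,81),(103,154),(30,92)]))}
    for k,v in P.items():
        R=[tri(T(a),S(b)) for a,b in v]
        print(k,[(np.round(p*1000,1).tolist(),round(e*1000,1)) for p,e in R],"mean",np.round(1000*np.mean([p for p,_ in R],0),1))
        if "tray" in k:
            for n,C,f in(("top",0,T),("side",1,S)):
                q=np.array([plane(n,f(c[C]),.012)[:2] for c in v])*1000
                e=np.roll(q,-1,0)-q; print("  ",n,"ctr",q.mean(0).round(1),"edges",np.linalg.norm(e,axis=1).round(1),"ang",np.degrees(np.arctan2(e[:,1],e[:,0])).round(1))
    t=cv2.imread("pics/top0.png");s=cv2.imread("pics/side0.png")
E
python3 meas.py
```

```text
tinL [([445.4, 119.0, 59.0], np.float64(2.5))] mean [445.4 119.   59. ]
tinM [([673.8, -134.9, 47.2], np.float64(1.5))] mean [ 673.8 -134.9   47.2]
tinS [([703.9, 6.2, 33.9], np.float64(0.6))] mean [703.9   6.2  33.9]
tape_top [([565.0, -124.7, 26.9], np.float64(0.5))] mean [ 565.  -124.7   26.9]
handle ends [([455.7, 19.2, 23.2], np.float64(2.0)), ([498.9, -38.8, 29.0], np.float64(0.8))] mean [477.3  -9.8  26.1]
baren disc rimL,R [([468.3, 35.8, -28.2], np.float64(17.5)), ([482.4, -55.4, 42.8], np.float64(17.3))] mean [475.3  -9.8   7.3]
eraser far end c [([623.4, -8.7, 17.0], np.float64(1.6))] mean [623.4  -8.7  17. ]
eraser near end c [([560.5, -11.6, 24.7], np.float64(0.5))] mean [560.5 -11.6  24.7]
small eraser [([451.9, -121.9, 16.6], np.float64(1.1))] mean [ 451.9 -121.9   16.6]
tray2 [([595.5, -288.8, 6.7], np.float64(0.4)), ([575.1, -399.3, 7.9], np.float64(3.2)), ([377.6, -358.9, 15.6], np.float64(0.7)), ([399.6, -249.3, 9.5], np.float64(0.1))] mean [ 486.9 -324.     9.9]
   top ctr [ 486.8 -323.9] edges [113.4 201.2 113.4 198.6] ang [-99.5 168.8  79.2 -11.2]
   side ctr [ 485.3 -324. ] edges [110.6 197.2 110.7 197.8] ang [-101.   168.4   79.3  -11.6]
tray3 [([577.3, 391.6, 5.4], np.float64(0.9)), ([584.9, 245.2, 4.1], np.float64(1.5)), ([417.1, 234.0, 10.2], np.float64(2.8)), ([409.8, 383.3, 4.9], np.float64(0.4))] mean [497.3 313.5   6.1]
   top ctr [496.4 311.8] edges [146.2 168.5 146.9 167. ] ang [ -87.  -176.9   92.4    2.9]
   side ctr [494.6 307.7] edges [146.3 162.2 144.2 166.1] ang [ -87.5 -177.6   94.1    3.1]
```

```bash
cat > go.py <<'E'
# usage: go.py "x y z linedeg; ..." (mm, finger line angle) -> row values from present pose, rows needed
import sys
from h import *
from scipy.spatial.transform import Rotation as R
o=manip.get_obs(); p0=np.array(o["position"]); r0=R.from_quat(o["ee_rot"])
print("t",round(o["clock"],2),"pos",np.round(p0*1000,1),"q7",round(o["joint_pos"][6],2),"w",round(o["grip_width"],3),"F",round(o["grasp_force"],1))
y=r0.as_matrix()[:,1]; l0=np.degrees(np.arctan2(y[1],y[0])); print("line",round(l0,1)); prev=p0; pa=0
for w in sys.argv[1].split(";"):
    x,yy,z,a=map(float,w.split()); d=(a-l0+90)%180-90
    yl=np.radians(l0+d); Y=np.array([np.cos(yl),np.sin(yl),0]); Z=np.array([0,0,-1.]); t=R.from_matrix(np.c_[np.cross(Y,Z),Y,Z])
    P=np.array([x,yy,z])/1000; rv=(r0.inv()*t).as_rotvec(); s=r0.inv().apply(P-prev*0-p0)
    print(np.round(rv,3),np.round(s,4),"rows",int(np.ceil(max(np.linalg.norm(P-prev)/.0625,abs(np.linalg.norm(rv)-pa)/.188)))); prev=P; pa=np.linalg.norm(rv)
E
python3 go.py "430 -200 200 79; 445 119 150 79; 445 119 10 79;445 119 150 79"
```

```text
t 0.1 pos [ 171.9 -600.5  206.4] q7 -0.09 w 1.006 F 0.0
line -74.0
[-0.001  0.     0.471] [ 0.3584 -0.314   0.0068] rows 8
[-0.001  0.     0.471] [ 0.4606 -0.6165  0.0572] rows 6
[-0.001  0.     0.471] [ 0.4606 -0.6163  0.1972] rows 3
[-0.001  0.     0.471] [ 0.4606 -0.6165  0.0572] rows 3
```

```bash
python3 jog.py '0 0 .47 .358 -.314 .007 1;0 0 .47 .358 -.314 .007 1;0 0 .47 .358 -.314 .007 1;0 0 .47 .358 -.314 .007 1;0 0 .47 .358 -.314 .007 1;0 0 .47 .358 -.314 .007 1;0 0 .47 .358 -.314 .007 1;0 0 .47 .358 -.314 .007 1;0 0 .47 .461 -.617 .057 1;0 0 .47 .461 -.617 .057 1;0 0 .47 .461 -.617 .057 1;0 0 .47 .461 -.617 .057 1;0 0 .47 .461 -.617 .057 1;0 0 .47 .461 -.617 .057 1;0 0 .47 .461 -.617 .057 1;0 0 .47 .461 -.617 .057 1' 40
python3 go.py "445 119 10 79"
```

```text
clock: 2.1
position: [0.4456, 0.1174, 0.15]
ee_rot: [0.995, -0.097, -0.0, 0.0]
ft_force: [-0.6, -0.2, 0.1]
grip_width: 1.001
grasp_force: 0.0
t 2.1 pos [445.6 117.4 150. ] q7 -2.15 w 1.001 F 0.0
line -101.1
[ 0.001  0.    -0.002] [-0.0009 -0.0015  0.14  ] rows 3
```

```bash
python3 jog.py '0 0 0 -.001 -.001 .06 1;0 0 0 -.001 -.001 .1 1;0 0 0 -.001 -.001 .14 1;0 0 0 -.001 -.001 .14 1;0 0 0 -.001 -.001 .14 1;0 0 0 -.001 -.001 .14 0;0 0 0 -.001 -.001 .14 0;0 0 0 -.001 -.001 .14 0;0 0 0 -.001 -.001 .14 0;0 0 0 -.001 -.001 .14 0;0 0 0 -.001 -.001 .14 0' 40
python3 go.py "445 119 130 79; 440 -280 130 79; 431.6 -313 130 79;431.6 -313 15 79"
```

```text
clock: 3.48
position: [0.4461, 0.1206, 0.0121]
ee_rot: [0.995, -0.096, 0.001, 0.0]
ft_force: [-4.5, -1.7, 15.8]
grip_width: 0.707
grasp_force: 39.8
t 3.48 pos [446.1 120.6  12.1] q7 -2.32 w 0.707 F 39.8
line -101.0
[-0.    -0.003  0.001] [-0.0004  0.0017 -0.1179] rows 2
[-0.    -0.003  0.001] [ 0.0706  0.3944 -0.1177] rows 7
[-0.    -0.003  0.001] [ 0.0687  0.4284 -0.1177] rows 1
[-0.    -0.003  0.001] [ 0.0683  0.4284 -0.0027] rows 2
```

```bash
python3 jog.py '0 0 0 0 0 -.03 0;0 0 0 0 0 -.08 0;0 0 0 0 0 -.12 0;0 0 0 .071 .38 -.12 0;0 0 0 .071 .38 -.12 0;0 0 0 .071 .38 -.12 0;0 0 0 .071 .38 -.12 0;0 0 0 .071 .38 -.12 0;0 0 0 .071 .38 -.12 0;0 0 0 .071 .38 -.12 0;0 0 0 .069 .428 -.12 0;0 0 0 .069 .428 -.12 0;0 0 0 .069 .428 -.12 0'
python3 go.py "431.6 -313 15 79"
```

```text
clock: 5.1
position: [0.4313, -0.312, 0.1303]
ee_rot: [0.995, -0.095, 0.0, -0.0]
ft_force: [-0.1, 1.0, -2.7]
grip_width: 0.7
grasp_force: 45.4
t 5.1 pos [ 431.3 -312.   130.3] q7 -1.29 w 0.7 F 45.4
line -100.9
[-0.001 -0.     0.001] [0.0005 0.001  0.1153] rows 2
```

```bash
python3 jog.py '0 0 0 0 .001 .05 0;0 0 0 0 .001 .09 0;0 0 0 0 .001 .108 0;0 0 0 0 .001 .1135 0;0 0 0 0 .001 .1135 0;0 0 0 0 .001 .1135 0'; python3 jog.py '0 0 0 0 0 0 .85;0 0 0 0 0 0 .85;0 0 0 0 0 0 .85;0 0 0 0 0 -.03 .9;0 0 0 0 0 -.08 .9;0 0 0 0 0 -.134 .6;0 0 0 0 0 -.134 .6'
python3 go.py "477 -10 150 36.7; 477 -10 17 36.7"
```

```text
clock: 5.85
position: [0.4318, -0.3145, 0.018]
ee_rot: [0.995, -0.095, 0.001, 0.001]
ft_force: [0.1, -0.2, -2.7]
grip_width: 0.705
grasp_force: 45.4
clock: 6.72
position: [0.4331, -0.3154, 0.1551]
ee_rot: [0.995, -0.095, 0.003, 0.002]
ft_force: [0.2, -0.1, -0.1]
grip_width: 0.598
grasp_force: 0.0
t 6.72 pos [ 433.1 -315.4  155.1] q7 -1.28 w 0.598 F 0.0
line -101.0
[ 0.001 -0.008  0.739] [-0.015  -0.3082  0.0039] rows 5
[ 0.001 -0.008  0.739] [-0.0159 -0.3086  0.1369] rows 3
```

```bash
python3 jog.py '0 0 -.185 -.01 -.06 0 .6;0 0 -.37 -.01 -.12 0 .6;0 0 -.555 -.01 -.18 0 .6;0 0 -.74 -.015 -.24 0 .6;0 0 -.925 -.015 -.308 0 .6;0 0 -1.11 -.015 -.308 0 .6;0 0 -1.295 -.015 -.308 0 .6;0 0 -1.48 -.015 -.308 0 .6;0 0 -1.66 -.015 -.308 0 .6;0 0 -1.84 -.015 -.308 0 .6;0 0 -2.03 -.015 -.308 0 .6;0 0 -2.21 -.015 -.308 0 .6;0 0 -2.4 -.015 -.308 0 .6;0 0 -2.4 -.015 -.308 0 .6;0 0 -2.4 -.015 -.308 0 .6;0 0 -2.4 -.015 -.308 0 .6'
python3 go.py "477 -10 17 36.7"
```

```text
clock: 8.72
position: [0.4746, -0.0087, 0.1505]
ee_rot: [0.451, 0.893, -0.0, -0.0]
ft_force: [-0.2, -0.0, -0.2]
grip_width: 0.598
grasp_force: 0.0
t 8.72 pos [474.6  -8.7 150.5] q7 0.5 w 0.598 F 0.0
line 36.4
[-0.    -0.    -0.005] [-0.0025  0.0012  0.1335] rows 3
```

Run:
```python
from h import *
t=manip.camera("top");s=manip.camera("side")
a=cv2.resize(t[150:300,240:500],None,fx=1.5,fy=2*.75,interpolation=cv2.INTER_CUBIC)
b=cv2.resize(s[140:400,240:500],None,fx=1.5,fy=1.5,interpolation=cv2.INTER_CUBIC)
c=np.zeros((390,780,3),np.uint8); c[:225,:390]=a; c[:,390:]=b; cv2.imwrite("pics/b1.png",c)
```

```text
(no output)
```

View pics/b1.png

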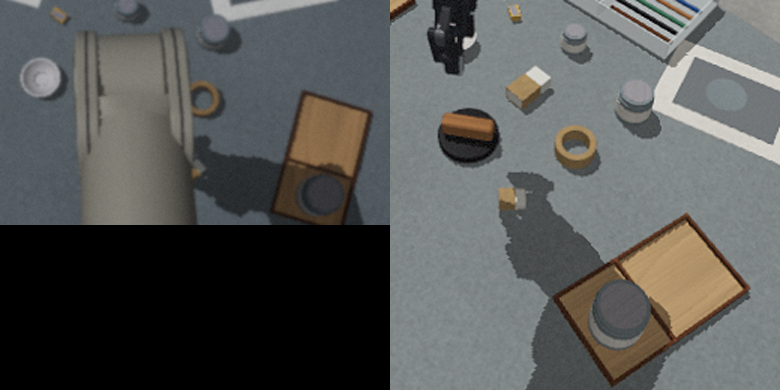

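The large tin stands upright in the smaller compartment: top panel (322,193), side panel (620,312). The gripper is above the baren.

```bash
python3 jog.py '0 0 0 -.002 .001 .06 .6;0 0 0 -.002 .001 .1 .6;0 0 0 -.002 .001 .133 .6;0 0 0 -.002 .001 .133 .6;0 0 0 -.002 .001 .133 0;0 0 0 -.002 .001 .133 0;0 0 0 -.002 .001 .133 0;0 0 0 -.002 .001 .133 0;0 0 0 -.002 .001 .133 0' 40; python3 jog.py '0 0 0 0 0 -.05 0;0 0 0 0 0 -.1 0;0 0 0 0 0 -.1 0;0 0 0 0 0 -.1 0'
python3 go.py "528.7 -332.3 117 36.7;528.7 -332.3 22 36.7"
```

```text
clock: 9.95
position: [0.4767, -0.0099, 0.0178]
ee_rot: [0.45, 0.893, -0.0, 0.0]
ft_force: [-0.3, 0.6, -0.0]
grip_width: -0.001
grasp_force: 0.0
clock: 10.45
position: [0.4763, -0.01, 0.1172]
ee_rot: [0.45, 0.893, -0.0, -0.0]
ft_force: [-0.2, -0.7, 0.1]
grip_width: -0.003
grasp_force: 0.0
t 10.45 pos [476.3 -10.  117.2] q7 0.47 w -0.003 F 0.0
line 36.5
[-0.001  0.    -0.003] [-0.2902 -0.1498  0.0003] rows 6
[-0.001  0.    -0.003] [-0.2901 -0.1498  0.0953] rows 2
```

The fingers shut on nothing, so I'll look again.

Run:
```python
from h import *
s=manip.camera("side"); cv2.imwrite("pics/s2full.png",s)
cv2.imwrite("pics/s2.png",cv2.resize(s[100:300,220:420],None,fx=3,fy=3,interpolation=cv2.INTER_CUBIC))
```

```text
(no output)
```

View pics/s2.png

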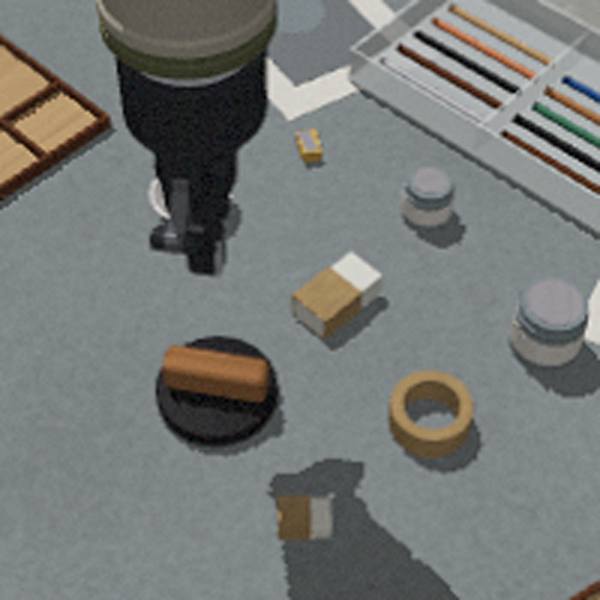

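The baren has not moved, with its handle at side pixels (275..310, 215..234). The fingertip shows near (288,190). I'll compare projections.

```bash
cat >> h.py <<'E'
def proj(n,P):
    c=manip.calibration(n); Ti=np.linalg.inv(c["world_from_camera"]); q=Ti[:3,:3]@np.array(P)+Ti[:3,3]
    u=np.array([q[0],-q[1]])/-q[2]; u=u*(1+c["k1"]*(u@u)); return u*[c["fx"],c["fy"]]+[c["cx"],c["cy"]]
E
python3 - <<'E'
from h import *
print("tip side",proj("side",[.4763,-.010,.1172]))
for z in(.0,.04): print(z,proj("side",[.477,-.01,z]),proj("top",[.477,-.01,z]))
T=lambda p:((p[0]+.5)/2.25-.5+145,(p[1]+.5)/2.25-.5+140)
S=lambda p:((p[0]+.5)/3-.5+220,(p[1]+.5)/3-.5+100)
# handle top-centre & disc centre in both views
print("disc top, z=.014",plane("top",T((400,246)),.014),plane("side",S((217,388)),.014))
print("handle top, z=.04",plane("top",T((400,242)),.04),plane("side",S((219,366)),.04))
print("handle tri",tri(T((400,242)),S((219,368))))
for e in((376,263),(367,248)),((434,236),(426,221)): print([plane("top",T(q),z).round(3) for q in e for z in(.04,)])
E
```

```text
tip side [289.33799782 196.15060192]
0.0 [292.19355606 231.08478407] [322.24928523 249.08730036]
0.04 [291.37839254 219.9720792 ] [322.52246595 247.02985296]
disc top, z=.014 [ 0.4754631  -0.01051456  0.014     ] [ 0.47439445 -0.01324508  0.014     ]
handle top, z=.04 [ 0.47642773 -0.01000255  0.04      ] [ 0.4761913  -0.01479396  0.04      ]
handle tri (array([ 0.47836659, -0.01046203,  0.03048282]), np.float64(0.0017405398624736387))
[array([0.453, 0.012, 0.04 ]), array([0.467, 0.023, 0.04 ])]
[array([ 0.486, -0.044,  0.04 ]), array([ 0.5  , -0.034,  0.04 ])]
```

Run:
```python
from h import *
s=cv2.imread("pics/s2full.png")[130:250,240:340]
s=cv2.convertScaleAbs(s,alpha=2,beta=25)
cv2.imwrite("pics/s2z.png",cv2.resize(s,None,fx=5,fy=5,interpolation=cv2.INTER_CUBIC))
```

```text
(no output)
```

View pics/s2z.png

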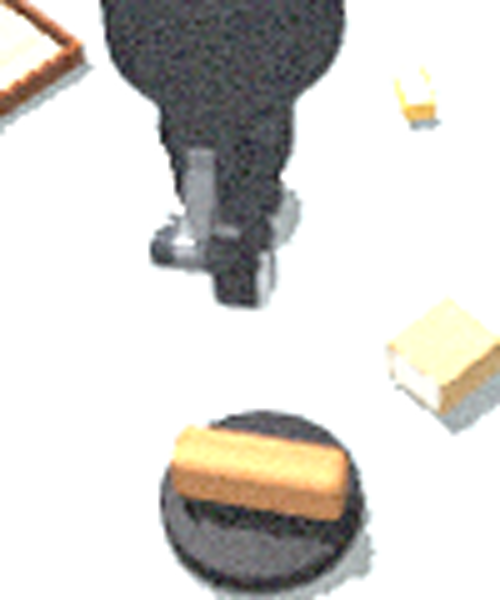

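The tip shows at side pixel (288,190), about 6 px above where the reported TCP projects. The shut tips therefore sit about 19 mm above that point, and they closed just over the handle. I'll go down again, deeper and in guarded steps.

```bash
python3 jog.py '0 0 0 0 0 .05 .6;0 0 0 0 0 .1 .6;0 0 0 0 0 .1 .6;0 0 0 0 0 .105 .6;0 0 0 0 0 .108 .6;0 0 0 0 0 .108 .6' 40;  python3 go.py "476.5 -11 3 36.7"
```

```text
clock: 11.25
position: [0.4773, -0.0099, 0.0105]
ee_rot: [0.45, 0.893, 0.0, 0.001]
ft_force: [-0.4, -0.4, -0.2]
grip_width: 0.598
grasp_force: 0.0
t 11.25 pos [477.3  -9.9  10.5] q7 0.34 w 0.598 F 0.0
line 36.5
[ 0.001  0.001 -0.003] [-0.0004 -0.0013  0.0075] rows 1
```

```bash
python3 jog.py '0 0 0 0 -.001 .003 .6;0 0 0 0 -.001 .006 .6;0 0 0 0 -.001 .008 .6;0 0 0 0 -.001 .008 .6' 40;  python3 jog.py '0 0 0 0 0 0 0;0 0 0 0 0 0 0;0 0 0 0 0 0 0;0 0 0 0 0 0 0;0 0 0 0 0 0 0'
```

```text
clock: 11.75
position: [0.4757, -0.0103, 0.0014]
ee_rot: [0.45, 0.893, -0.0, -0.0]
ft_force: [1.0, -0.5, 0.2]
grip_width: 0.6
grasp_force: 0.0
clock: 12.38
position: [0.4762, -0.0102, 0.0019]
ee_rot: [0.45, 0.893, 0.0, 0.0]
ft_force: [-0.2, 1.4, 6.1]
grip_width: 0.243
grasp_force: 40.2
```

Gripped, with the width reading matching the handle. Now lift and carry.

```bash
python3 jog.py '0 0 0 0 0 -.05 0;0 0 0 0 0 -.1 0;0 0 0 -.06 -.03 -.12 0;0 0 0 -.29 -.15 -.12 0;0 0 0 -.29 -.15 -.12 0;0 0 0 -.29 -.15 -.12 0;0 0 0 -.29 -.15 -.12 0;0 0 0 -.29 -.15 -.12 0;0 0 0 -.29 -.15 -.12 0;0 0 0 -.29 -.15 -.12 0;0 0 0 -.29 -.15 -.12 0'
python3 go.py "528.7 -332.3 6 36.7"
```

```text
clock: 13.75
position: [0.5284, -0.3308, 0.1219]
ee_rot: [0.449, 0.894, 0.0, 0.0]
ft_force: [-0.0, -0.2, -1.9]
grip_width: 0.247
grasp_force: 40.0
t 13.75 pos [ 528.4 -330.8  121.9] q7 0.94 w 0.247 F 40.0
line 36.7
[ 0.  0. -0.] [-0.0014 -0.0007  0.1159] rows 2
```

Run:
```python
from h import *
s=manip.camera("side"); cv2.imwrite("pics/s3.png",cv2.resize(s[150:400,270:530],None,fx=2.3,fy=2.3,interpolation=cv2.INTER_CUBIC))
```

```text
(no output)
```

View pics/s3.png

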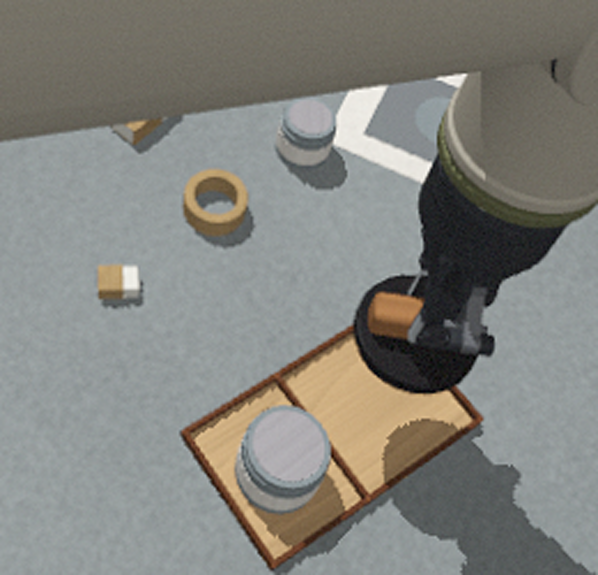

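The baren hangs level in the gripper at crop (415,335), above the larger compartment, and the tin stands well inside the smaller one.

```bash
python3 jog.py '0 0 0 -.001 -.001 .05 0;0 0 0 -.001 -.001 .09 0;0 0 0 -.001 -.001 .11 0;0 0 0 -.001 -.001 .1155 0;0 0 0 -.001 -.001 .1155 0;0 0 0 -.001 -.001 .1155 0'; python3 jog.py '0 0 0 0 0 0 .5;0 0 0 0 0 0 .5;0 0 0 0 0 0 .5;0 0 0 0 0 -.03 .5;0 0 0 0 0 -.09 .8;0 0 0 0 0 -.14 1;0 0 0 0 0 -.14 1;0 0 0 0 0 -.14 1'
python3 go.py "565 -125 130 3; 565 -125 3 3"; python3 go.py "565 -125 130 93"
```

```text
clock: 14.55
position: [0.5289, -0.3345, 0.0076]
ee_rot: [0.45, 0.893, -0.0, 0.001]
ft_force: [-0.4, -0.8, -2.0]
grip_width: 0.242
grasp_force: 40.0
clock: 15.55
position: [0.5275, -0.334, 0.1456]
ee_rot: [0.45, 0.893, -0.0, -0.0]
ft_force: [-0.7, 0.6, -0.0]
grip_width: 1.0
grasp_force: 0.0
t 15.55 pos [ 527.5 -334.   145.6] q7 0.95 w 1.0 F 0.0
line 36.6
[-0.    -0.     0.586] [0.1456 0.1546 0.0156] rows 4
[-0.    -0.     0.586] [0.1456 0.1546 0.1426] rows 3
t 15.55 pos [ 527.5 -334.   145.6] q7 0.95 w 1.0 F 0.0
line 36.6
[-0.    -0.    -0.985] [0.1456 0.1546 0.0156] rows 6
```

```bash
python3 jog.py '0 0 .18 .05 .05 .01 .9;0 0 .37 .09 .09 .015 .9;0 0 .55 .146 .155 .016 .9;0 0 .586 .146 .155 .016 .9;0 0 .586 .146 .155 .016 .9;0 0 .586 .146 .155 .06 .9;0 0 .586 .146 .155 .11 .9;0 0 .586 .146 .155 .142 .9;0 0 .586 .146 .155 .142 .9;0 0 .586 .146 .155 .142 .9'
python3 go.py "565 -125 -14 3"
```

```text
clock: 16.8
position: [0.5659, -0.1251, 0.005]
ee_rot: [0.689, 0.725, 0.0, 0.0]
ft_force: [-0.2, 0.5, 1.2]
grip_width: 0.904
grasp_force: 0.0
t 16.8 pos [ 565.9 -125.1    5. ] q7 -0.04 w 0.904 F 0.0
line 2.9
[ 0.001  0.    -0.001] [ 0.0002 -0.0009  0.019 ] rows 1
```

Run:
```python
from h import *
s=manip.camera("side"); s=cv2.convertScaleAbs(s[150:400,290:530],alpha=1.6,beta=20); cv2.imwrite("pics/s4.png",cv2.resize(s,None,fx=2.3,fy=2.3,interpolation=cv2.INTER_CUBIC))
```

```text
(no output)
```

View pics/s4.png

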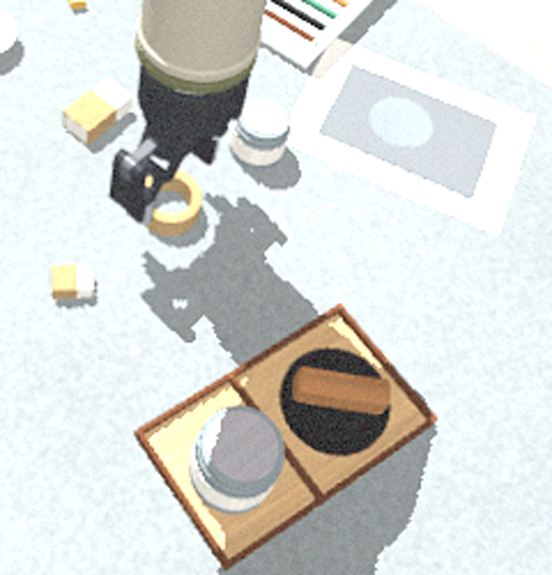

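The baren is flat, handle up, in the larger compartment at crop (335,400). The open fingers straddle the tape at (170,205), still well above the table. Guarded descent next.

```bash
python3 jog.py '0 0 0 0 0 .006 .9;0 0 0 0 0 .012 .9;0 0 0 0 0 .012 .9' 40; python3 jog.py '0 0 0 0 0 .003 .9;0 0 0 0 0 .006 .9;0 0 0 0 0 .006 .9'; python3 jog.py '0 0 0 0 0 0 0;0 0 0 0 0 0 0;0 0 0 0 0 0 0;0 0 0 0 0 0 0;0 0 0 0 0 0 0'
```

```text
clock: 17.23
position: [0.5651, -0.1244, -0.0083]
ee_rot: [0.688, 0.725, -0.0, -0.0]
ft_force: [1.2, -0.1, -0.4]
grip_width: 0.9
grasp_force: 0.0
clock: 17.6
position: [0.5652, -0.1244, -0.0142]
ee_rot: [0.688, 0.725, -0.0, -0.0]
ft_force: [0.0, -0.0, 0.6]
grip_width: 0.899
grasp_force: 0.0
clock: 18.23
position: [0.5656, -0.1245, -0.0131]
ee_rot: [0.688, 0.725, -0.0, 0.0]
ft_force: [-3.6, 0.5, 6.6]
grip_width: 0.634
grasp_force: 40.8
```

```bash
python3 jog.py '0 0 0 0 0 -.05 0;0 0 0 0 0 -.1 0;0 0 0 0 0 -.12 0;0 0 0 0 0 -.12 0'; python3 go.py "494.5 341 107 3;494.5 341 -8 3"
python3 - <<'E'
from h import *
s=manip.camera("side"); t=manip.camera("top"); cv2.imwrite("pics/s5.png",s); cv2.imwrite("pics/t5.png",t)
print([plane("top",q,.012).round(4) for q in((162.3,191.5),(221.9,194.2),(216.1,264.4),(154.8,260.4))])
E
```

```text
clock: 18.73
position: [0.5661, -0.1247, 0.1072]
ee_rot: [0.689, 0.725, 0.0, 0.001]
ft_force: [-0.4, 0.2, -1.1]
grip_width: 0.635
grasp_force: 42.5
t 18.73 pos [ 566.1 -124.7  107.2] q7 0.02 w 0.635 F 42.5
line 3.0
[ 0.002  0.001 -0.001] [ 0.4688 -0.0474 -0.0005] rows 8
[ 0.002  0.001 -0.001] [ 0.4689 -0.0477  0.1145] rows 2
[array([0.5759, 0.3885, 0.012 ]), array([0.5834, 0.2424, 0.012 ]), array([0.4151, 0.2334, 0.012 ]), array([0.4091, 0.3801, 0.012 ])]
```

Run:
```python
from h import *
s=cv2.imread("pics/s5.png"); t=cv2.imread("pics/t5.png")
a=cv2.resize(t[180:280,145:235],None,fx=4.4,fy=4.4,interpolation=cv2.INTER_CUBIC); b=cv2.resize(s[105:205,160:262],None,fx=3.9,fy=3.9,interpolation=cv2.INTER_CUBIC)
c=np.zeros((440,796,3),np.uint8); c[:a.shape[0],:a.shape[1]]=a; c[:b.shape[0],396:396+b.shape[1]]=b; cv2.imwrite("pics/tr3.png",c)
```

```text
(no output)
```

View pics/tr3.png

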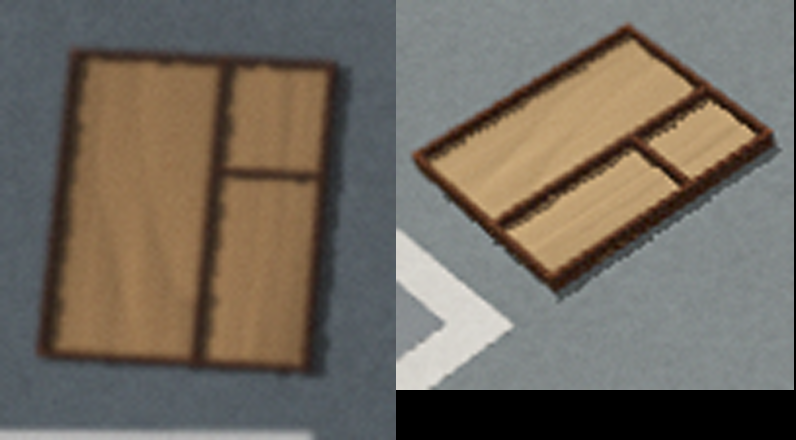

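Tray three's rim corners: top crop (75,50), (335,63), (313,371), (40,355); side crop (628,26), (773,132), (557,289), (415,155).

Run:
```python
from h import *
T=lambda p:((p[0]+.5)/4.4-.5+145,(p[1]+.5)/4.4-.5+180)
S=lambda p:((p[0]-396+.5)/3.9-.5+160,(p[1]+.5)/3.9-.5+105)
A=[(75,50),(335,63),(313,371),(40,355)];B=[(628,26),(773,132),(557,289),(415,155)]
for n,f,Q in(("top",T,A),("side",S,B)):
    q=np.array([plane(n,f(c),.012)[:2] for c in Q])*1000; e=np.roll(q,-1,0)-q
    print(n,q.mean(0).round(1),np.linalg.norm(e,axis=1).round(1),np.degrees(np.arctan2(e[:,1],e[:,0])).round(1))
R=[tri(T(a),S(b)) for a,b in zip(A,B)]; print(np.mean([r[0] for r in R],0).round(4),[round(r[0][2],4) for r in R])
# smallest compartment walls inner (top view), small tin & eraser
print("div crossing",plane("top",T((223,173)),.012),plane("side",S((638,140)),.012))
```

```text
top [496.5 313.2] [145.2 168.  148.5 168.1] [ -87.3 -176.3   92.7    2.6]
side [495.6 309.7] [145.  170.4 152.9 166. ] [ -86.7 -174.7   91.7    2.7]
[0.4972 0.3143 0.0073] [np.float64(0.0086), np.float64(0.0095), np.float64(0.0017), np.float64(0.0092)]
div crossing [0.51718168 0.29784949 0.012     ] [0.51828575 0.29512281 0.012     ]
```

```bash
python3 jog.py '0 0 0 .469 -.048 0 0;0 0 0 .469 -.048 0 0;0 0 0 .469 -.048 0 0;0 0 0 .469 -.048 0 0;0 0 0 .469 -.048 0 0;0 0 0 .469 -.048 0 0;0 0 0 .469 -.048 0 0;0 0 0 .469 -.048 0 0;0 0 0 .469 -.048 0 0;0 0 0 .469 -.048 0 0'; python3 go.py "494.5 340 -8 3"
```

```text
clock: 20.08
position: [0.4929, 0.3401, 0.1045]
ee_rot: [0.689, 0.725, -0.001, -0.0]
ft_force: [0.4, 0.1, -0.0]
grip_width: 0.635
grasp_force: 42.5
t 20.07 pos [492.9 340.1 104.5] q7 -0.88 w 0.635 F 42.5
line 2.9
[-0.002  0.002 -0.001] [0.     0.0018 0.1125] rows 2
```

```bash
python3 jog.py '0 0 0 0 .002 .05 0;0 0 0 0 .002 .09 0;0 0 0 0 .002 .108 0;0 0 0 0 .002 .1125 0;0 0 0 0 .002 .1125 0;0 0 0 0 .002 .1125 0'; python3 jog.py '0 0 0 0 0 0 .85;0 0 0 0 0 0 .85;0 0 0 0 0 0 .85;0 0 0 0 0 -.03 .85;0 0 0 0 0 -.08 .85;0 0 0 0 0 -.13 .7;0 0 0 0 0 -.13 .7;0 0 0 0 0 -.13 .7'
python3 go.py "591 -10 120 93;591 -10 -14 93"
```

```text
clock: 20.82
position: [0.496, 0.3421, -0.005]
ee_rot: [0.689, 0.725, 0.001, 0.0]
ft_force: [-0.1, 1.3, -0.2]
grip_width: 0.641
grasp_force: 42.5
clock: 21.82
position: [0.4951, 0.3412, 0.1232]
ee_rot: [0.689, 0.725, -0.0, 0.0]
ft_force: [-0.4, 0.7, -1.0]
grip_width: 0.698
grasp_force: 0.0
t 21.82 pos [495.1 341.2 123.2] q7 -0.87 w 0.698 F 0.0
line 3.0
[0.   0.   1.57] [-0.3557  0.0776  0.0034] rows 9
[0.   0.   1.57] [-0.3556  0.0776  0.1374] rows 3
```

```bash
python3 jog.py '0 0 -.18 -.05 .01 .003 .7;0 0 -.36 -.1 .02 .003 .7;0 0 -.54 -.15 .03 .003 .7;0 0 -.72 -.2 .04 .003 .7;0 0 -.9 -.25 .055 .003 .7;0 0 -1.08 -.3 .065 .003 .7;0 0 -1.26 -.355 .078 .003 .7;0 0 -1.44 -.355 .078 .003 .7;0 0 -1.57 -.355 .078 .003 .7;0 0 -1.57 -.355 .078 .003 .7;0 0 -1.57 -.355 .078 .06 .7;0 0 -1.57 -.355 .078 .1 .7;0 0 -1.57 -.355 .078 .115 .7;0 0 -1.57 -.355 .078 .115 .7;0 0 -1.57 -.355 .078 .115 .7'
python3 go.py "591 -10 -9 93"
```

```text
clock: 23.7
position: [0.5926, -0.0087, 0.0102]
ee_rot: [-0.025, 1.0, -0.0, 0.001]
ft_force: [0.1, -0.6, 0.2]
grip_width: 0.7
grasp_force: 0.0
t 23.7 pos [592.6  -8.7  10.2] q7 1.17 w 0.7 F 0.0
line 92.9
[-0.     0.002 -0.002] [ 0.0017 -0.0013  0.0192] rows 1
```

```bash
python3 jog.py '0 0 0 .001 -.001 .01 .7;0 0 0 .001 -.001 .0175 .7;0 0 0 .001 -.001 .0175 .7;0 0 0 .001 -.001 .0175 .7' 40; python3 jog.py '0 0 0 0 0 0 0;0 0 0 0 0 0 0;0 0 0 0 0 0 0;0 0 0 0 0 0 0;0 0 0 0 0 0 0'; python3 jog.py '0 0 0 0 0 -.05 0;0 0 0 0 0 -.1 0;0 0 0 0 0 -.12 0;0 0 0 0 0 -.12 0';  python3 go.py "467 267 111 93;467 267 -2 93"
python3 - <<'E'
from h import *
s=manip.camera("side"); cv2.imwrite("pics/s6.png",cv2.resize(s[80:300,150:450],None,fx=2.6,fy=2.6,interpolation=cv2.INTER_CUBIC))
E
```

```text
clock: 24.2
position: [0.5906, -0.0099, -0.0088]
ee_rot: [-0.026, 1.0, 0.0, 0.0]
ft_force: [-0.1, -0.0, 0.3]
grip_width: 0.701
grasp_force: 0.0
clock: 24.82
position: [0.5909, -0.0099, -0.0084]
ee_rot: [-0.026, 1.0, -0.0, 0.0]
ft_force: [-0.4, -0.2, 5.4]
grip_width: 0.359
grasp_force: 40.1
clock: 25.32
position: [0.591, -0.0101, 0.1117]
ee_rot: [-0.025, 1.0, -0.0, 0.001]
ft_force: [-0.2, -0.1, -1.2]
grip_width: 0.355
grasp_force: 39.9
t 25.32 pos [591.  -10.1 111.7] q7 1.25 w 0.355 F 39.9
line 92.9
[-0.001  0.002 -0.001] [0.1097 0.2831 0.0004] rows 5
[-0.001  0.002 -0.001] [0.1099 0.2831 0.1134] rows 2
```

View pics/s6.png

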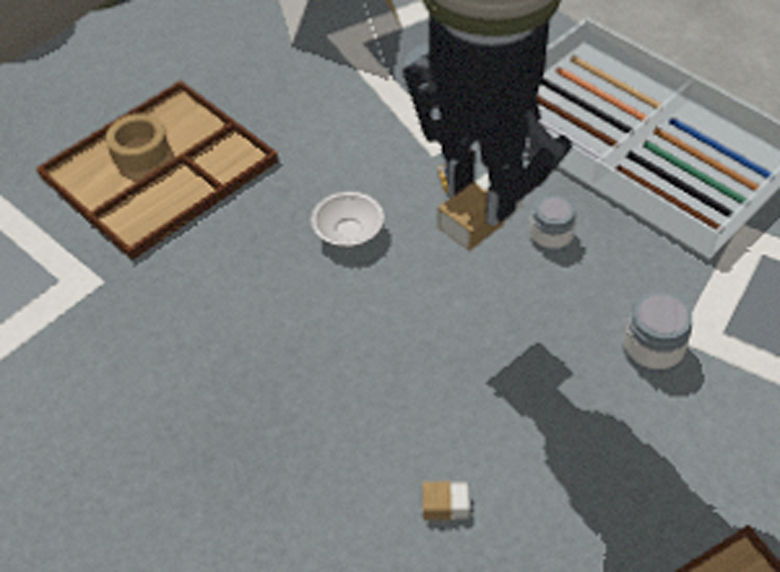

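The tape lies flat in the long compartment at crop (137,145), and the eraser hangs level at (475,215).

```bash
python3 jog.py '0 0 0 .11 .283 0 0;0 0 0 .11 .283 0 0;0 0 0 .11 .283 0 0;0 0 0 .11 .283 0 0;0 0 0 .11 .283 0 0;0 0 0 .11 .283 0 0;0 0 0 .11 .283 0 0;0 0 0 .11 .283 .05 0;0 0 0 .11 .283 .09 0;0 0 0 .11 .283 .1 0;0 0 0 .11 .283 .1 0'; python3 go.py "466 267 -4 93"
```

```text
clock: 26.75
position: [0.4665, 0.2664, 0.0111]
ee_rot: [-0.025, 1.0, -0.0, -0.0]
ft_force: [0.5, -0.2, -0.8]
grip_width: 0.359
grasp_force: 39.9
t 26.75 pos [466.5 266.4  11.1] q7 0.62 w 0.359 F 39.9
line 92.9
[-0.    -0.001 -0.002] [0.0004 0.0007 0.0151] rows 1
```

```bash
python3 jog.py '0 0 0 0 0 .008 0;0 0 0 0 0 .013 0;0 0 0 0 0 .0148 0;0 0 0 0 0 .0148 0'; python3 jog.py '0 0 0 0 0 0 .5;0 0 0 0 0 0 .5;0 0 0 0 0 0 .5;0 0 0 0 0 -.04 .5;0 0 0 0 0 -.09 .7;0 0 0 0 0 -.12 .7;0 0 0 0 0 -.12 .7'
python3 go.py "704 6 115 93;704 6 -5 93;704 6 115 4;704 6 -5 4"
```

```text
clock: 27.25
position: [0.4662, 0.2671, -0.0036]
ee_rot: [-0.026, 1.0, -0.0, 0.0]
ft_force: [0.0, -0.9, -1.0]
grip_width: 0.354
grasp_force: 39.9
clock: 28.12
position: [0.4673, 0.2678, 0.1185]
ee_rot: [-0.026, 1.0, 0.001, 0.002]
ft_force: [0.6, 0.3, -0.1]
grip_width: 0.697
grasp_force: 0.0
t 28.12 pos [467.3 267.8 118.5] q7 0.72 w 0.697 F 0.0
line 92.9
[ 0.001  0.004 -0.001] [-0.223  -0.2736  0.0041] rows 6
[ 0.001  0.004 -0.001] [-0.2225 -0.2737  0.1241] rows 2
[0.004 0.002 1.552] [-0.223  -0.2736  0.0041] rows 9
[0.004 0.002 1.552] [-0.2225 -0.2737  0.1241] rows 2
```

```bash
python3 jog.py '0 0 0 -.223 -.274 .004 .7;0 0 0 -.223 -.274 .004 .7;0 0 0 -.223 -.274 .004 .7;0 0 0 -.223 -.274 .004 .7;0 0 0 -.223 -.274 .004 .7;0 0 0 -.223 -.274 .004 .7;0 0 0 -.223 -.274 .004 .7;0 0 0 -.223 -.274 .004 .7;0 0 0 -.223 -.274 .05 .7;0 0 0 -.223 -.274 .09 .7;0 0 0 -.223 -.274 .1 .7;0 0 0 -.223 -.274 .1 .7'; python3 go.py "704 6 -4 93"
```

```text
clock: 29.62
position: [0.7027, 0.0057, 0.0168]
ee_rot: [-0.026, 1.0, 0.0, -0.0]
ft_force: [0.7, -0.4, 0.6]
grip_width: 0.698
grasp_force: 0.0
t 29.62 pos [702.7   5.7  16.8] q7 1.19 w 0.698 F 0.0
line 93.0
[ 0. -0. -0.] [-0.0013  0.0002  0.0208] rows 1
```

```bash
python3 jog.py '0 0 0 -.001 0 .01 .7;0 0 0 -.001 0 .02 .7;0 0 0 -.001 0 .02 .7' 40; python3 jog.py '0 0 0 0 0 0 0;0 0 0 0 0 0 0;0 0 0 0 0 0 0;0 0 0 0 0 0 0;0 0 0 0 0 0 0'; python3 jog.py '0 0 0 0 0 -.05 0;0 0 0 0 0 -.1 0;0 0 0 0 0 -.12 0;0 0 0 0 0 -.12 0';  python3 go.py "550 271 115 93;550 271 2 93"
```

```text
clock: 30.0
position: [0.7034, 0.0047, -0.0045]
ee_rot: [-0.026, 1.0, -0.0, -0.001]
ft_force: [-0.9, -0.1, -0.4]
grip_width: 0.703
grasp_force: 0.0
clock: 30.62
position: [0.7042, 0.0051, -0.0029]
ee_rot: [-0.026, 1.0, 0.0, 0.0]
ft_force: [-3.1, -0.2, 5.1]
grip_width: 0.414
grasp_force: 40.0
clock: 31.12
position: [0.7045, 0.0048, 0.1172]
ee_rot: [-0.025, 1.0, -0.0, 0.001]
ft_force: [0.2, 0.1, -2.2]
grip_width: 0.411
grasp_force: 40.3
t 31.12 pos [704.5   4.8 117.2] q7 1.23 w 0.411 F 40.3
line 92.9
[-0.     0.002 -0.001] [0.1407 0.2737 0.0018] rows 5
[-0.     0.002 -0.001] [0.141  0.2738 0.1148] rows 2
```

```bash
python3 jog.py '0 0 0 .141 .274 0 0;0 0 0 .141 .274 0 0;0 0 0 .141 .274 0 0;0 0 0 .141 .274 0 0;0 0 0 .141 .274 0 0;0 0 0 .141 .274 0 0;0 0 0 .141 .274 0 0;0 0 0 .141 .274 .05 0;0 0 0 .141 .274 .085 0;0 0 0 .141 .274 .095 0;0 0 0 .141 .274 .095 0'; python3 go.py "550 271 2 93"
python3 - <<'E'
from h import *
s=manip.camera("side"); cv2.imwrite("pics/s7.png",cv2.resize(s[90:200,150:290],None,fx=5,fy=5,interpolation=cv2.INTER_CUBIC))
E
```

```text
clock: 32.5
position: [0.5494, 0.2704, 0.0211]
ee_rot: [-0.025, 1.0, -0.0, -0.0]
ft_force: [0.3, 0.2, -0.8]
grip_width: 0.412
grasp_force: 40.3
t 32.5 pos [549.4 270.4  21.1] q7 0.69 w 0.412 F 40.3
line 92.9
[-0.    -0.001 -0.003] [-0.0006  0.0005  0.0191] rows 1
```

View pics/s7.png

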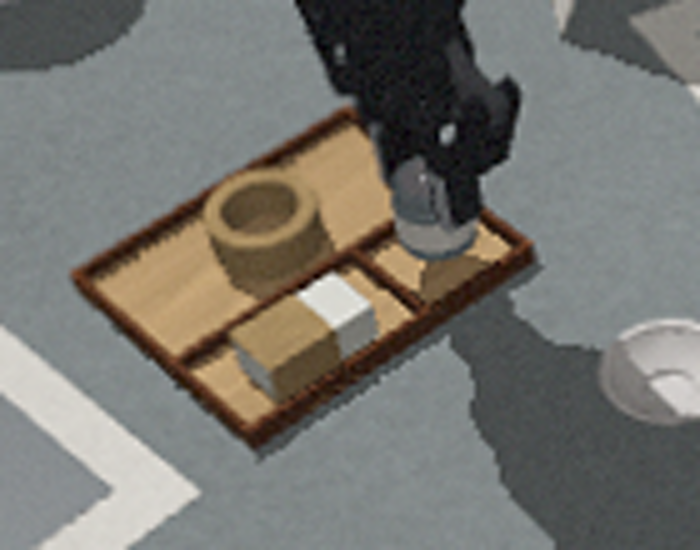

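The eraser lies flat in the middling compartment at crop (300,335). The tin, at (435,245), is held over the smallest compartment.

```bash
python3 jog.py '0 0 0 0 0 .01 0;0 0 0 0 0 .017 0;0 0 0 0 0 .0195 0;0 0 0 0 0 .0195 0;0 0 0 0 0 .0195 0'; python3 jog.py '0 0 0 0 0 0 .6;0 0 0 0 0 0 .6;0 0 0 0 0 0 .6;0 0 0 0 0 -.03 .6;0 0 0 0 0 -.08 .6;0 0 0 0 0 -.14 .6;0 0 0 0 .15 -.15 .6;0 0 0 0 .3 -.15 .6;0 0 0 0 .3 -.15 .6;0 0 0 0 .3 -.15 .6;0 0 0 0 .3 -.15 .6;0 0 0 0 .3 -.15 .6'
python3 go.py "550 271 150 93"
```

```text
clock: 33.17
position: [0.5492, 0.2714, 0.002]
ee_rot: [-0.026, 1.0, 0.0, 0.0]
ft_force: [0.1, -0.2, -0.6]
grip_width: 0.411
grasp_force: 40.3
clock: 34.67
position: [0.5292, 0.5758, 0.1503]
ee_rot: [-0.029, 1.0, 0.001, -0.002]
ft_force: [-0.3, 0.4, 0.2]
grip_width: 0.6
grasp_force: 0.0
t 34.67 pos [529.2 575.8 150.3] q7 0.47 w 0.6 F 0.0
line 93.3
[ 0.001 -0.003  0.006] [-0.0031 -0.3055 -0.    ] rows 5
```

Run:
```python
from h import *
t=manip.camera("top"); s=manip.camera("side")
a=cv2.resize(t[140:310,145:500],None,fx=2.2,fy=2.2,interpolation=cv2.INTER_CUBIC)[:300+60]
b=cv2.resize(s[100:220,150:420],None,fx=1.9,fy=1.9,interpolation=cv2.INTER_CUBIC)
c=np.zeros((600,800,3),np.uint8); c[:a.shape[0],:a.shape[1]]=a; c[365:365+b.shape[0],:b.shape[1]]=b; cv2.imwrite("pics/end.png",c)
```

```text
(no output)
```

View pics/end.png

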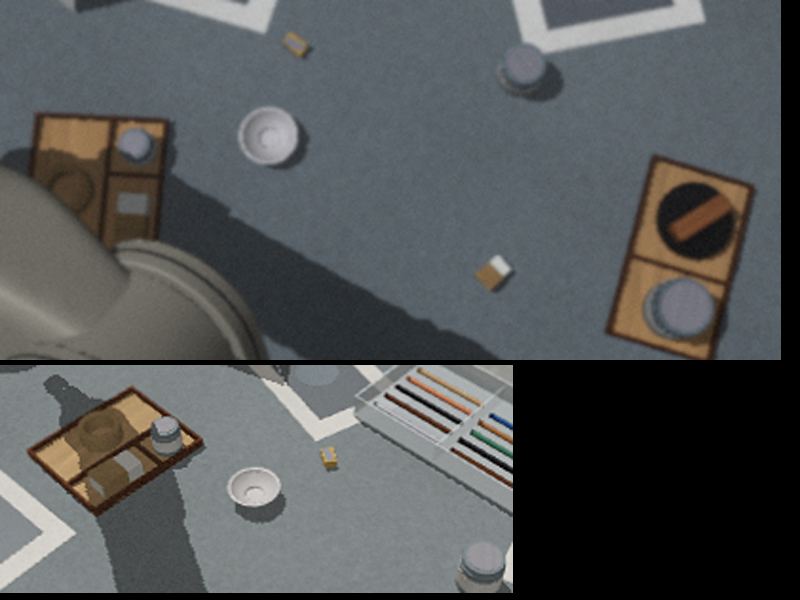

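The final view shows the small tin (135,145), eraser (132,205) and tape (72,188) in their compartments. The baren (696,220) and large tin (683,307) are in tray two, and the medium tin and small eraser have not moved.

```bash
python3 -c "
from workcell import manip
print(manip.hand_in())"
```

```text
the job is handed in; nothing more can be done
None
```

Both kits are made up in the order asked and the job is handed in at about 35 s; the final pictures show all five items in their compartments and the middle-sized tin and smaller eraser where they were, and the baren took a second grasp because the first closed just above its handle without moving it.

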